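Hold the self-closing key tap open

ROBOT

A 7-joint arm with a two-finger parallel gripper is mounted at the origin on the work surface. World frame = base frame: x ahead of the robot, y to its left, z up, the work surface at z = 0. Lengths are in m, angles in degrees, forces in N, time in s.
With the tool pointing down it reaches from about 0.35 to 0.775 m from the base axis. Payload 3.1 kg.
Tool frame: the origin (TCP) lies on the centre line of the jaws, within the pads' length; the fingertips stand 17 mm ahead of it and the grasp point (between the pads) lies 2 mm behind it; z points along the fingers, y is the line along which they close (so a half turn about z gives the same grasp; the last joint's range is limited). The gripper opens to 85 mm and grips with 20 to 120 N. Pads are 22 mm wide; open, the fingers measure 114 mm over their backs; the gripper's body (76 mm by 85 mm) begins 54 mm behind the grasp point. The pads swing forward as they close: fully open they stand 13 mm farther back than shut.
Start: joints at [-79.624, 17.813, 0.802, 86.603, -0.252, 75.585, -1.558], TCP at [0.121, 0.536, 0.248] pointing down, gripper open.
Joint ranges: [-154.91, 154.91], [-16.99, 109.72], [-72.82, 74.43], [7.12, 147.25], [-82.49, 262.49], [11.32, 116.49], [-174.64, 174.64]. Speed limits (degrees/s): [159.86, 159.86, 180, 180, 180, 180, 180].

INTERFACE

Orientations are given as [roll, pitch, yaw] about the fixed x, y, z axes, in that order (R = Rz(yaw) Ry(pitch) Rx(roll)).
In Python, from bench import * gives the robot as it stands.
- The arm moves only by the tool carry_out, never from a script. Its argument "plan" is a list of rows, each a list of 7 numbers: the shift along the tool's x, y, z normalised to -1 to 1, where 1 is 750 mm, then the turn, a rotation vector about the tool's x, y, z normalised to -1 to 1, where 1 is 2 rad, then the closure, from 0 (fully open) to 1 (shut). A call has 1 to 10 rows; each row shifts and turns the commanded pose from where the row before left it, along the tool's axes as they then stand; what a row does not reach is not made up. A row lasts 1/8 s, in which the tool goes at most 62.5 mm and 10.7 degrees, less where a joint would pass 70% of its speed; a pose out of reach is approached as far as the arm can. A call with a number of a shift or a turn outside -1 to 1 is refused whole. A call with a gripper value outside its range is refused whole. The fingers move at their own pace and stop on an object; "force" is the grip in N (left out, the last holds). Time passes only in rows, so rows that do not move let the fingers close. It gives the time, the measured TCP pose, the force, the opening and the grip force at its end, in the units of the state.
- get_obs(): the state, without advancing time (a new reading comes with each control period).
- get_image(name): name is "scene" or "side" or "wrist"; returns a dict with "pixels" (420x560x3 uint8, red, green, blue), "range_z" (420x560 float32, m along the optical axis (not along the pixel's ray), 0 where there is no reading), "vfov" (degrees; the focal length in pixels is half the picture's height over the tangent of half this angle, whatever the lens; pixels are square), "cx", "cy" (the principal point, pixels), "rvec" (rotation vector, rad) and "tvec" (3), from world to camera coordinates, as OpenCV has them. Camera axes: x right, y down, z forward; pixel columns grow to the right and rows downward; lengths in m; the calibration is good to about 2 mm. A picture is of the moment at which its call begins.
- close_job(): hands the job in; it is judged then, once.
The state is a dict: "clock": time; "q": joint angles; "dq": joint speeds; "effort": joint torques, N m; "ee_pos": TCP position; "orientation": TCP orientation; "wrist_force": force on the tool from outside, world axes, zero at the start; "ft_torque": the same for the moment, N m; "width": finger opening in m; "finger_force": force on a finger pad.
Only numpy, scipy, OpenCV 4.12 (cv2) and the standard library are available. Lean on these libraries where they do the work, as an engineer would, in place of code of your own. Each camera call takes 0.05 s, during which the arm holds its last target. There are 200 camera calls.

TASK

Take the flat-bladed tap key out of its rest, push it fully home into the keyway on top of the tap (the pins inside are sticky: if it catches, wiggle it a little) and only then turn it a quarter turn counter-clockwise seen from above, to open the tap. The tap is spring-closed, so finish while still gripping the key and holding it turned, the key still fully home. Leave the drain key and the bathing things where they stand.

Things in the scene. Friction and masses are not known exactly. Their poses are not given: they have to be found in the camera images.
- key: steel tap key, 90 g (+-1/3), upright in a slot of the rest. Origin: blade tip, z up the key. Flat blade 18 (y) x 5 (x), z 0 to 34 with a half-round nose (radius 9); collar 32 (y) x 16 (x), z 34 to 40, rests on the plug when home; flat rectangular bow 32 (y) x 10 (x), z 40 to 80, dark round spot on its broad faces. Same after a half turn about z
- key_bow (a point): point in the middle of the key's bow, 62 mm above the tip, a good place to pinch it across its 10 mm thickness (key x); axes as the key
- drain_key: another key, leave alone: steel, round 6 mm stem, round collar, round T-bar handle 52 long, 10 thick; stands in the rest's other slot, 100 mm from the tap key; 71 tall, origin at its stem's lower end
- rest: fixed dark wooden key rest, 50 (x) x 170 (y), flat top plate 10 thick with its top 60 mm above the plank, open underneath; slots through the plate at y = +50 and -50, each 8 (x) x 21 (y). Origin: centre of its underside on the plank
- tap: fixed deck tap: round steel housing 66 across on a 92 mm flange, spout sticking out 82 mm towards its own +x, at most 44 mm high. Origin: centre of its underside on the plank; z up. It may be left or right of the rest
- keyway (a point): centre of the keyway's mouth on the flat face of the square brass plug (34 x 34) in the tap, 70 mm up; frame turns with the plug, z up, y along the keyway. Keyway 7 (x) x 20.4 (y), 44 deep, mouth chamfered 2.5 mm. Key home: collar on plug, tip 34 mm below this point. 3 sticky pins poke 1.5 to 3 mm in from the short sides 11, 18, 25 mm down; getting past takes 8 to 20 N, less with small twists
- plug_body (a joint): turn of the tap's plug, rad: 0 = closed (at rest), grows counter-clockwise seen from above to a stop at 1.6; quarter turn = 1.57. A spring turns it back: 0.08 N m at 0, 0.24 N m at the stop. The blade has about 0.11 rad of play in the keyway, so the key must be turned that much farther than the plug
- lota: round aluminium water pot 96 across, 98 tall, beyond the work; origin centre of underside; leave alone
- cup: white ceramic mug, 76 across, 85 tall, handle to its +y; origin centre of underside; leave alone
- soap_case: transparent soap case with a soap inside, 72 x 102 x 34 tall, between robot and work; origin centre of underside; leave alone
Things that resemble listed ones, but are neither listed nor needed, are in the scene too. Leave any red look-alike of the tap alone.

How it is judged:
By the outcome, as a careful person would: the job done as asked, in the order asked, and still so for the second after the job is handed in, while the arm keeps its last pose, push and grip.
It also fails if it takes over 58 s, if anything falls off the work surface, if the arm or the gripper's body presses on something with over 40 N, if the wrist force passes 120 N, or if a joint passes its speed limit or range.

## Working session

There is one attempt and no reset: what is moved stays moved. The work goes in short steps, Python scripts to look and compute and a tool call to move; the robot and the scene stay as the last step left them, time stands still between calls to the robot, and variables do not carry over. Pictures are saved under pics/ and viewed, at most 10 in all, crops included, and the job is handed in when it is done.

Besides the shell and the picture viewer there is one more tool, called after "Call:" by a JSON object that holds its "api" and its "payload", one argument or row to a line. carry_out: Moves the arm, as the interface text tells. Its arguments: {"type":"object","properties":{"plan":{"type":"array"},"force":{"type":"number"}},"required":["plan"]}

```bash
mkdir -p pics; cat > h.py <<'E'
from bench import *
import numpy as np, cv2
from scipy.spatial.transform import Rotation as R
def cloud(im):
    z=im["range_z"].astype(float);h,w=z.shape;f=h/2/np.tan(np.radians(im["vfov"])/2)
    u,v=np.meshgrid(np.arange(w),np.arange(h))
    p=np.stack([(u-im["cx"])/f*z,(v-im["cy"])/f*z,z],-1)
    M=R.from_rotvec(np.ravel(im["rvec"])).as_matrix()
    P=(p-np.ravel(im["tvec"]))@M
    P[z==0]=np.nan
    return P
E
python3 - <<'E'
from h import *
o=get_obs();print(o)
a=[]
for n in("scene","side"):
    im=get_image(n);np.savez(f"{n}0.npz",**im);cv2.imwrite(f"pics/{n}0.png",im["pixels"][...,::-1])
    P=cloud(im);print(n,im["vfov"],im["cx"],im["cy"],np.isnan(P[...,0]).mean(), -R.from_rotvec(np.ravel(im["rvec"])).as_matrix().T@np.ravel(im["tvec"]))
E
```

```text
{'clock': 0.0, 'q': array([-79.62463684,  17.8601335 ,   0.8018839 ,  86.6924943 ,
        -0.25391857,  75.58357795,  -1.55803405]), 'dq': array([-0.05084825,  0.03709442, -0.00106271,  0.03451912,  0.09405548,
       -0.03030171,  0.05201033]), 'effort': array([-5.74219985e-05, -3.79913163e+01,  1.46225025e-01, -2.30590850e+01,
        1.22549143e-02,  1.37772347e-02,  2.36292522e-05]), 'ee_pos': array([0.12134618, 0.53573956, 0.24722014]), 'orientation': array([-1.79865623e+02,  3.80699509e-03,  1.67239568e+02]), 'wrist_force': array([-0.13588124,  0.90849206,  0.20201551]), 'ft_torque': array([ 0.00015043,  0.01061381, -0.00385142]), 'finger_force': 0.0, 'width': 0.08519926512309871}
scene 42.33504453367104 275.36724527588206 210.18551395558384 0.004047619047619047 [1.26487258 0.17511393 0.76413096]
side 50.59547862665033 276.4617746257549 208.55082040947062 0.004085884353741497 [0.39909008 0.74684359 0.59974459]
```

View pics/scene0.png

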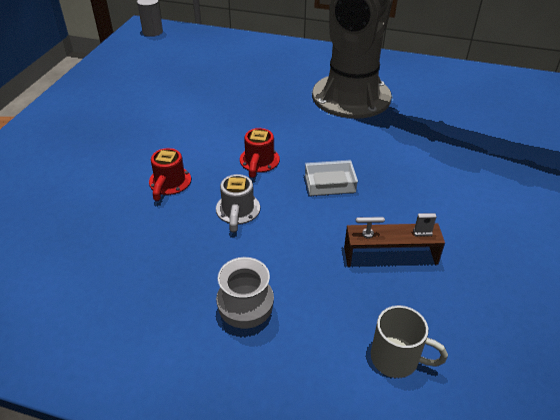

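View pics/side0.png

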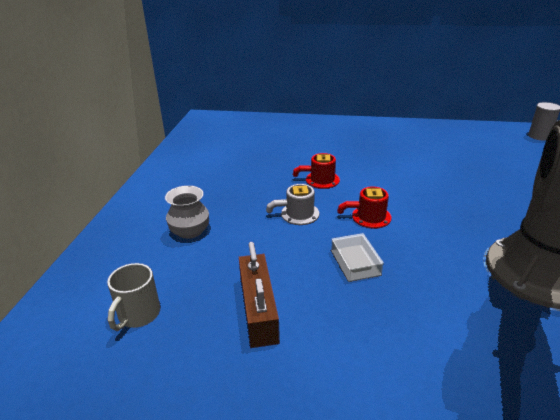

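The steel tap's plug is at scene (237,184) and side (300,190), between two red look-alikes. The tap key stands in the right slot, at scene (425,223) and side (260,292). The drain key is at scene (369,225). Next I measure from the clouds.

```bash
python3 - <<'E'
from h import *
def load(n): return dict(np.load(n+"0.npz"))
S,D=load("scene"),load("side")
cr=lambda im,u,v,s=22:cv2.resize(im["pixels"][v-s:v+s,u-s:u+s,::-1],(390,290) if 0 else (290,290),interpolation=cv2.INTER_CUBIC)
cv2.imwrite("pics/c0.png",np.vstack([np.hstack([cr(S,237,186),cr(S,423,226)]),np.hstack([cr(D,300,192),cr(D,260,292)])]))
for n,im,pt,kk,rr in(("scene",S,(237,184),(425,223),(395,237)),("side",D,(300,190),(260,292),(258,290))):
    P=cloud(im);px=im["pixels"].astype(int)
    def reg(c,s):
        m=np.zeros(P.shape[:2],bool);m[c[1]-s:c[1]+s,c[0]-s:c[0]+s]=1;return m
    z=P[...,2]
    # brass top
    m=reg(pt,22)&(abs(z-.07)<.008)&(px[...,0]-px[...,2]>40)
    q=P[m];print(n,"brass",m.sum(),np.median(q,0), (q.min(0)+q.max(0))/2, q.max(0)-q.min(0))
    r=cv2.minAreaRect((q[:,:2]*1000).astype(np.float32));print(r)
    m=reg(pt,30)&(z>.062)&(z<.08);q=P[m];c,rad=cv2.minEnclosingCircle((q[:,:2]*1000).astype(np.float32));print("housing top",m.sum(),c,rad)
    # rest top
    m=reg(rr,60)&(abs(z-.06)<.004);q=P[m];print("rest",m.sum(),cv2.minAreaRect((q[:,:2]*1000).astype(np.float32)),np.median(q[:,2]))
    m=reg(kk,20)&(z>.072)&(z<.13);q=P[m];print("key",m.sum(),np.median(q,0),q.min(0),q.max(0),cv2.minAreaRect((q[:,:2]*1000).astype(np.float32)))
    # spout
    m=reg(pt,50)&(z>.015)&(z<.05);q=P[m]
E
```

```text
scene brass 199 [ 0.50020562 -0.13897164  0.06823807] [ 0.49968128 -0.1380533   0.06695048] [0.04689086 0.03851604 0.00963351]
((499.9234313964844, -139.1931610107422), (47.485755920410156, 33.794921875), 13.9059419631958)
housing top 473 (504.6771240234375, -138.2613067626953) 33.048736572265625
rest 1644 ((542.1521606445312, 181.505126953125), (54.39408493041992, 170.4423370361328), 18.5792179107666) 0.05842541236064482
key 305 [0.53001342 0.22870761 0.09258489] [0.51675324 0.21293883 0.07203001] [0.53681711 0.2447763  0.10787229] ((527.4613037109375, 229.22705078125), (12.736861228942871, 33.430419921875), 22.416866302490234)
side brass 135 [ 0.50049588 -0.13768719  0.07037666] [ 0.50083596 -0.14096122  0.06802388] [0.04115181 0.04826562 0.01064462]
((500.17608642578125, -142.11546325683594), (35.98192596435547, 44.27018737792969), 12.781332015991211)
housing top 431 (474.20904541015625, -200.72044372558594) 102.12847900390625
rest 1619 ((539.156005859375, 181.35794067382812), (49.94797134399414, 173.04698181152344), 18.50452995300293) 0.06082519968928401
key 190 [0.5211439  0.24053944 0.10238099] [0.51377356 0.2135389  0.07220357] [0.5317655  0.2456247  0.10860328] ((522.8677368164062, 229.84645080566406), (10.189325332641602, 33.19740676879883), 18.675846099853516)
```

View pics/c0.png

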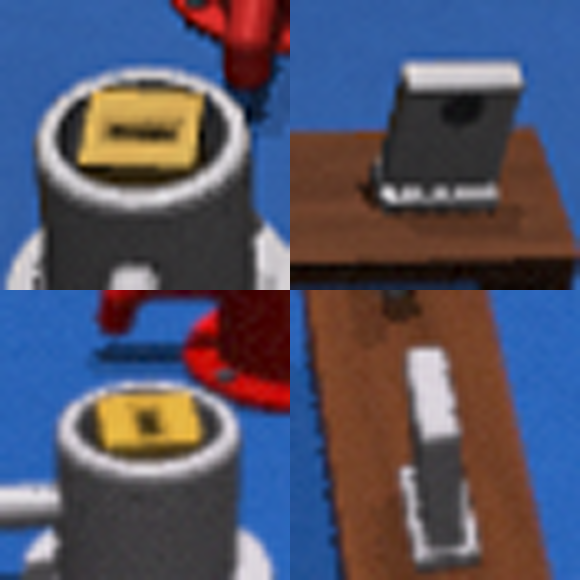

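Crops: the keyway slit lies roughly along world y. The key is upright, with its bow's broad faces along the rest's x. The rest's yaw is about 18.5° and the key sits at about (0.525, 0.229). The tap's plug is at about (0.501, -0.139). Moving over the key.

Call:
{"api": "carry_out", "payload": {
  "plan": [
    [-0.0615, -0.028, 0, 0, 0, 0, 0],
    [-0.0615, -0.028, 0, 0, 0, 0, 0],
    [-0.0615, -0.028, 0, 0, 0, 0, 0],
    [-0.0615, -0.028, 0, 0, 0, 0, 0],
    [-0.0615, -0.028, 0, 0, 0, 0, 0],
    [-0.0615, -0.028, 0, 0, 0, 0, 0],
    [-0.0615, -0.028, 0, 0, 0, 0, 0],
    [-0.0615, -0.028, 0, 0, 0, 0, 0],
    [-0.0615, -0.028, 0, 0, 0, 0, 0],
    [-0.0615, -0.028, 0, 0, 0, 0, 0]
  ]
}}

```text
clock: 1.35
ee_pos: [0.5258, 0.2287, 0.2478]
orientation: [-180.0, -0.0, 167.3]
wrist_force: [0.4, 0.2, 0.0]
width: 0.0855
finger_force: 0.0
```

Call:
{"api": "carry_out", "payload": {
  "plan": [
    [0, 0, 0, 0, 0, 0.0854, 0],
    [0, 0, 0, 0, 0, 0.0854, 0],
    [0, 0, 0, 0, 0, 0.0854, 0],
    [0, 0, 0, 0, 0, 0.0854, 0],
    [0, 0, 0, 0, 0, 0.0854, 0],
    [0, 0, 0, 0, 0, 0.0854, 0],
    [0, 0, 0, 0, 0, 0, 0],
    [0, 0, 0, 0, 0, 0, 0]
  ]
}}

```text
clock: 2.35
ee_pos: [0.5247, 0.2298, 0.248]
orientation: [-180.0, 0.0, 108.7]
wrist_force: [1.2, 0.6, 0.1]
width: 0.0858
finger_force: 0.0
```

```bash
python3 - <<'E'
from h import *
o=get_obs();print(o["ee_pos"],o["orientation"],o["q"].round(1),o["wrist_force"],o["clock"])
im=get_image("wrist");np.savez("w1.npz",**im);cv2.imwrite("pics/w1.png",im["pixels"][...,::-1])
P=cloud(im);z=P[...,2]
d=np.hypot(P[...,0]-.525,P[...,1]-.229)
m=(d<.03)&(z>.098)&(z<.112);q=P[m];print("key top",m.sum(),cv2.minAreaRect((q[:,:2]*1000).astype(np.float32)),np.median(q,0))
m=(abs(z-.06)<.005)&(np.hypot(P[...,0]-.54,P[...,1]-.181)<.1);q=P[m];print("rest",m.sum(),cv2.minAreaRect((q[:,:2]*1000).astype(np.float32)),np.median(q[:,2]))
E
```

```text
[0.52474651 0.22975266 0.24797202] [-1.79961523e+02  3.61019048e-03  1.08666901e+02] [-45.8  21.9  28.7  83.7 -10.6  77.1   2.2] [1.23990597 0.57437587 0.07767847] 2.35
key top 451 ((524.2147827148438, 228.84976196289062), (10.305059432983398, 31.39242172241211), 18.441564559936523) [0.52405084 0.22997064 0.10630849]
rest 6676 ((540.2603149414062, 180.94418334960938), (50.02552795410156, 170.27273559570312), 18.5002498626709) 0.06057037820059859
```

View pics/w1.png

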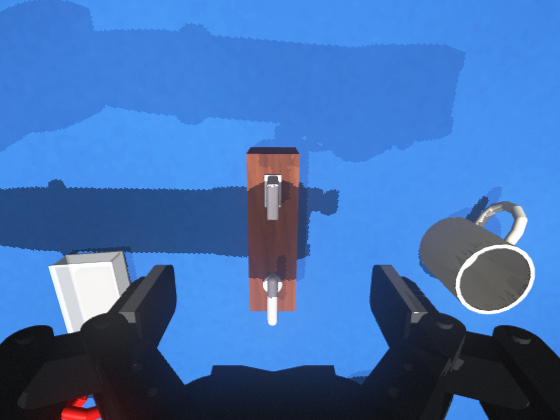

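The wrist view shows the tap key at (272,197), the drain key at (272,295) and the mug on the right; the gap between the jaws is free. Descend and grip.

Call:
{"api": "carry_out", "payload": {
  "plan": [
    [-0.001, -0.001, 0.04, 0, 0, 0.0015, 0],
    [0, 0, 0.04, 0, 0, 0, 0],
    [0, 0, 0.04, 0, 0, 0, 0],
    [0, 0, 0.04, 0, 0, 0, 0],
    [0, 0, 0.04, 0, 0, 0, 0],
    [0, 0, 0.0147, 0, 0, 0, 0],
    [0, 0, 0, 0, 0, 0, 0.4],
    [0, 0, 0, 0, 0, 0, 0.7],
    [0, 0, 0, 0, 0, 0, 0.8]
  ],
  "force": 90
}}

```text
clock: 3.52
ee_pos: [0.5255, 0.2291, 0.0886]
orientation: [179.8, -0.0, 108.4]
wrist_force: [0.4, -0.8, -0.5]
width: 0.0324
finger_force: 0.0
```

Call:
{"api": "carry_out", "payload": {
  "plan": [
    [0, 0, 0, 0, 0, 0, 1],
    [0, 0, 0, 0, 0, 0, 1],
    [0, 0, 0, 0, 0, 0, 1],
    [0, 0, 0, 0, 0, 0, 1],
    [0, 0, 0, 0, 0, 0, 1]
  ]
}}

```text
clock: 4.15
ee_pos: [0.5251, 0.2291, 0.0882]
orientation: [179.9, -0.0, 108.4]
wrist_force: [-0.4, -0.3, 5.3]
width: 0.0091
finger_force: 88.4
```

Call:
{"api": "carry_out", "payload": {
  "plan": [
    [0, 0, -0.02, 0, 0, 0, 1],
    [0, 0, -0.04, 0, 0, 0, 1],
    [0, 0, -0.04, 0, 0, 0, 1],
    [0, 0, -0.04, 0, 0, 0, 1],
    [0, 0, -0.04, 0, 0, 0, 1],
    [0, 0, -0.02, 0, 0, 0, 1]
  ]
}}

```text
clock: 4.9
ee_pos: [0.525, 0.2287, 0.2393]
orientation: [179.9, -0.0, 108.3]
wrist_force: [1.0, -0.1, -1.3]
width: 0.0091
finger_force: 88.7
```

Call:
{"api": "carry_out", "payload": {
  "plan": [
    [-0.057, -0.023, 0, 0, 0, 0, 1],
    [-0.057, -0.023, 0, 0, 0, 0, 1],
    [-0.057, -0.023, 0, 0, 0, 0, 1],
    [-0.057, -0.023, 0, 0, 0, 0, 1],
    [-0.057, -0.023, 0, 0, 0, 0, 1],
    [-0.057, -0.023, 0, 0, 0, 0, 1],
    [-0.057, -0.023, 0, 0, 0, 0, 1],
    [-0.057, -0.023, 0, 0, 0, 0, 1],
    [0, 0, 0, 0, 0, 0, 1],
    [0, 0, 0, 0, 0, 0, 1]
  ]
}}

```text
clock: 6.15
ee_pos: [0.5008, -0.1386, 0.2367]
orientation: [-179.9, -0.1, 108.3]
wrist_force: [-0.1, -0.2, -0.6]
width: 0.0088
finger_force: 88.7
```

```bash
python3 - <<'E'
from h import *
o=get_obs();print(o["ee_pos"],o["orientation"],o["q"].round(1),o["wrist_force"],o["width"],o["clock"])
im=get_image("wrist");np.savez("w2.npz",**im)
P=cloud(im);z=P[...,2];px=im["pixels"].astype(int)
d=np.hypot(P[...,0]-.501,P[...,1]+.139)
m=(d<.04)&(abs(z-.07)<.006)&(px[...,0]-px[...,2]>40);q=P[m]
print("plug",m.sum(),cv2.minAreaRect((q[:,:2]*1000).astype(np.float32)),np.median(q[:,2]))
m2=(d<.03)&(z<.066)&(z>0.02)|((d<.03)&(abs(z-.07)<.006)&(px.sum(-1)<120))
v,u=np.nonzero(m);print(u.min(),u.max(),v.min(),v.max())
cu,cv=(u.min()+u.max())//2,(v.min()+v.max())//2
a=cv2.resize(im["pixels"][cv-45:cv+45,cu-45:cu+45,::-1],(400,400),interpolation=cv2.INTER_CUBIC)
b=cv2.resize(im["pixels"][:,:,::-1],(400,300));b=np.vstack([b,np.zeros((100,400,3),np.uint8)])
cv2.imwrite("pics/w2.png",np.hstack([a,b]))
# held key: points near TCP
p=o["ee_pos"];m=(np.hypot(P[...,0]-p[0],P[...,1]-p[1])<.022)&(z>.15)&(z<.27);q=P[m];print("key",m.sum())
for lo,hi in((.17,.205),(.208,.214),(.22,.26)):
    s=q[(q[:,2]>lo)&(q[:,2]<hi)]
    if len(s)>5: print(lo,len(s),s.mean(0),s.min(0),s.max(0),cv2.minAreaRect((s[:,:2]*1000).astype(np.float32)))
E
```

```text
[ 0.50082342 -0.13859197  0.2367076 ] [-1.79949340e+02 -9.03894838e-02  1.08340597e+02] [-16.8  16.8  38.8  93.5 -11.   73.7  42.3] [-0.08084172 -0.17789882 -0.59110059] 0.008825020815557673 6.15
plug 1205 ((501.16522216796875, -139.28726196289062), (34.04509353637695, 34.696102142333984), 13.975720405578613) 0.07040224462157993
254 293 175 213
key 7259
0.17 54 [ 0.49754807 -0.13063894  0.1874652 ] [ 0.49530471 -0.13165656  0.18243822] [ 0.49974614 -0.12956973  0.19177656] ((497.56500244140625, -130.7219696044922), (4.588061332702637, 0.8698410987854004), 18.834407806396484)
0.208 94 [ 0.49507628 -0.12471315  0.21256212] [ 0.48824736 -0.13428403  0.21027964] [ 0.50286414 -0.12146859  0.21399109] ((494.9513854980469, -125.69371795654297), (17.30953598022461, 7.742049217224121), 41.62364959716797)
0.22 5195 [ 0.4984297  -0.13232221  0.24777857] [ 0.48112064 -0.15481776  0.22003759] [ 0.51590531 -0.12205726  0.25998836] ((497.37921142578125, -136.2181854248047), (34.00885009765625, 31.44887351989746), 75.96985626220703)
```

View pics/w2.png

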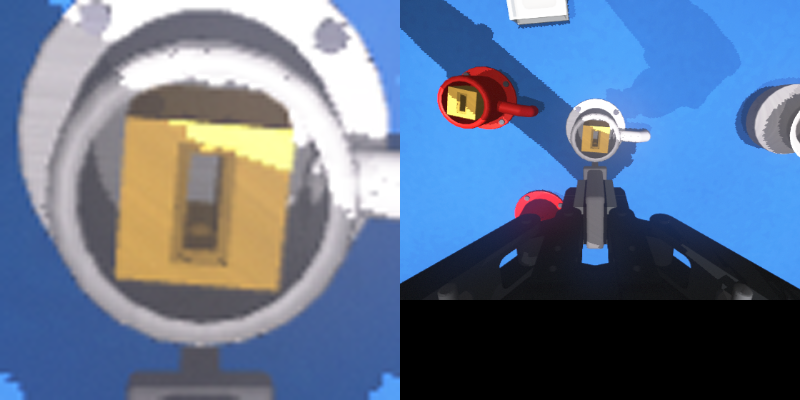

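The wrist crop shows the brass plug (centre about (272,194) in the full image), its keyway along tool x, and the key held straight. Plug yaw is 14.0° and the key needs to shift about 0.8 mm in x. I align, then descend to just above the mouth.

Call:
{"api": "carry_out", "payload": {
  "plan": [
    [0, 0, 0, 0, 0, 0.038, 1],
    [0, 0.001, 0.03, 0, 0, 0, 1],
    [0, 0, 0.04, 0, 0, 0, 1],
    [0, 0, 0.04, 0, 0, 0, 1],
    [0, 0, 0.02, 0, 0, 0, 1],
    [0, 0, 0, 0, 0, 0, 1],
    [0, 0, 0, 0, 0, 0, 1]
  ]
}}

```text
clock: 7.08
ee_pos: [0.5029, -0.1391, 0.1409]
orientation: [179.9, 0.1, 104.0]
wrist_force: [0.2, 0.2, -0.6]
width: 0.0093
finger_force: 88.6
```

```bash
python3 - <<'E'
from h import *
o=get_obs();print(o["ee_pos"],o["orientation"],o["q"].round(1),o["wrist_force"],o["ft_torque"],o["clock"])
S,D,W=[get_image(n) for n in("scene","side","wrist")]
P=cloud(W);z=P[...,2];p=o["ee_pos"];r=np.hypot(P[...,0]-p[0],P[...,1]-p[1])
for lo,hi in((.076,.085),(.085,.095),(.095,.105),(.12,.15)):
    s=P[(r<.022)&(z>lo)&(z<hi)]
    if len(s)>5: print(lo,len(s),s.mean(0),cv2.minAreaRect((s[:,:2]*1000).astype(np.float32)))
px=W["pixels"].astype(int);m=(r<.04)&(abs(z-.07)<.004)&(px[...,0]-px[...,2]>40);s=P[m];print("plug",cv2.minAreaRect((s[:,:2]*1000).astype(np.float32)))
cr=lambda im,u,v,s=30:cv2.resize(im["pixels"][v-s:v+s,u-s:u+s,::-1],(260,260),interpolation=cv2.INTER_CUBIC)
cv2.imwrite("pics/c3.png",np.hstack([cr(S,237,175),cr(D,300,180),cr(W,275,235,60)]))
E
```

```text
[ 0.50291234 -0.13910301  0.14088276] [1.79884847e+02 5.30834987e-02 1.04031806e+02] [-15.5  22.3  37.8 101.3 -15.4  61.4  41.7] [ 0.20853505  0.16462121 -0.62011381] [ 0.0279518  -0.04650969  0.01580841] 7.075
0.085 44 [ 0.5004813  -0.13130066  0.09083302] ((500.4449768066406, -131.27650451660156), (4.565258502960205, 1.3078323602676392), 9.280818939208984)
0.095 9 [ 0.50040795 -0.13119512  0.09596563] ((500.41021728515625, -131.2174072265625), (4.397696495056152, 0.5668858289718628), 14.17875862121582)
0.12 1872 [ 0.49982584 -0.12839604  0.1392268 ] ((499.86407470703125, -128.38600158691406), (36.16655731201172, 9.713014602661133), 14.048029899597168)
plug ((501.11895751953125, -139.03268432617188), (33.99813461303711, 34.06520080566406), 14.410451889038086)
```

View pics/c3.png

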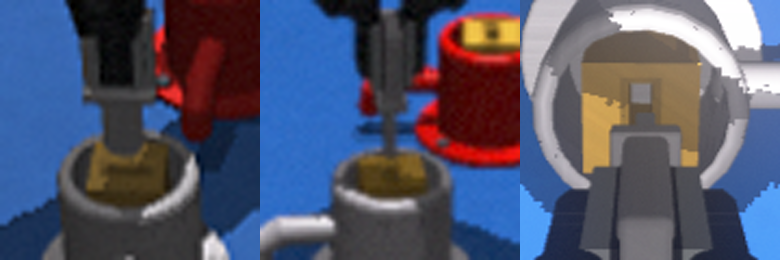

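The blade stands centred just above the mouth, in the wrist crop at (645,95). The clouds say to shift 1.2 mm along +x and -1.2 mm along y in the tool frame. Then I enter the mouth.

Call:
{"api": "carry_out", "payload": {
  "plan": [
    [0.0016, -0.0016, 0, 0, 0, 0, 1],
    [0, 0, 0, 0, 0, 0, 1],
    [0, 0, 0.004, 0, 0, 0, 1],
    [0, 0, 0.004, 0, 0, 0, 1],
    [0, 0, 0.004, 0, 0, 0, 1],
    [0, 0, 0.004, 0, 0, 0, 1],
    [0, 0, 0, 0, 0, 0, 1],
    [0, 0, 0, 0, 0, 0, 1]
  ]
}}

```text
clock: 8.22
ee_pos: [0.5004, -0.1383, 0.1278]
orientation: [-180.0, 0.0, 104.0]
wrist_force: [0.2, -0.5, -1.0]
width: 0.0088
finger_force: 88.7
```

Call:
{"api": "carry_out", "payload": {
  "plan": [
    [0, 0, 0.003, 0, 0, 0, 1],
    [0, 0, 0.003, 0, 0, 0, 1],
    [0, 0, 0.003, 0, 0, 0, 1],
    [0, 0, 0, 0, 0, 0, 1]
  ]
}}

```text
clock: 8.72
ee_pos: [0.5004, -0.1381, 0.1208]
orientation: [-180.0, -0.0, 104.0]
wrist_force: [0.2, -0.4, -0.9]
width: 0.009
finger_force: 88.7
```

Call:
{"api": "carry_out", "payload": {
  "plan": [
    [0, 0, 0.003, 0, 0, 0.015, 1],
    [0, 0, 0.003, 0, 0, -0.03, 1],
    [0, 0, 0.003, 0, 0, 0.03, 1],
    [0, 0, 0, 0, 0, -0.015, 1]
  ]
}}

```text
clock: 9.22
ee_pos: [0.5007, -0.1388, 0.1143]
orientation: [180.0, 0.1, 104.1]
wrist_force: [0.3, -1.1, -1.6]
width: 0.009
finger_force: 88.7
```

Call:
{"api": "carry_out", "payload": {
  "plan": [
    [0, 0, 0.003, 0, 0, 0.015, 1],
    [0, 0, 0.003, 0, 0, -0.03, 1],
    [0, 0, 0.003, 0, 0, 0.03, 1],
    [0, 0, 0, 0, 0, -0.015, 1]
  ]
}}

```text
clock: 9.72
ee_pos: [0.5012, -0.1386, 0.1081]
orientation: [179.9, 0.1, 104.0]
wrist_force: [1.0, -0.7, 1.0]
width: 0.0088
finger_force: 89.2
```

Call:
{"api": "carry_out", "payload": {
  "plan": [
    [0, 0, 0.003, 0, 0, 0.015, 1],
    [0, 0, 0.003, 0, 0, -0.03, 1],
    [0, 0, 0.003, 0, 0, 0.03, 1],
    [0, 0, 0, 0, 0, -0.03, 1],
    [0, 0, 0, 0, 0, 0.015, 1]
  ]
}}

```text
clock: 10.35
ee_pos: [0.5021, -0.1383, 0.1024]
orientation: [179.8, 0.0, 104.0]
wrist_force: [0.4, -0.2, 7.0]
width: 0.009
finger_force: 89.9
```

Call:
{"api": "carry_out", "payload": {
  "plan": [
    [0, 0, 0.003, 0, 0, 0.015, 1],
    [0, 0, 0.003, 0, 0, -0.03, 1],
    [0, 0, 0.002, 0, 0, 0.03, 1],
    [0, 0, 0, 0, 0, -0.03, 1],
    [0, 0, 0, 0, 0, 0.015, 1],
    [0, 0, 0, 0, 0, 0, 1]
  ]
}}

```text
clock: 11.1
ee_pos: [0.5024, -0.139, 0.0979]
orientation: [179.7, 0.1, 104.0]
wrist_force: [-1.6, 0.4, 16.0]
width: 0.0086
finger_force: 91.4
```

```bash
python3 - <<'E'
from h import *
o=get_obs();print(o["ee_pos"],o["orientation"],o["q"].round(1),o["wrist_force"],o["ft_torque"],o["clock"])
S,D=[get_image(n) for n in("scene","side")]
cr=lambda im,u,v,s=30:cv2.resize(im["pixels"][v-s:v+s,u-s:u+s,::-1],(390,390),interpolation=cv2.INTER_CUBIC)
cv2.imwrite("pics/c4.png",np.hstack([cr(S,237,175),cr(D,300,180)]))
E
```

```text
[ 0.50239513 -0.13896243  0.09793501] [1.79729553e+02 6.29117499e-02 1.03972938e+02] [-14.1  25.3  36.4 104.3 -17.9  56.   43.7] [-1.58830489  0.39793998 15.98447717] [ 0.00123681  0.57377644 -0.16052583] 11.1
```

View pics/c4.png

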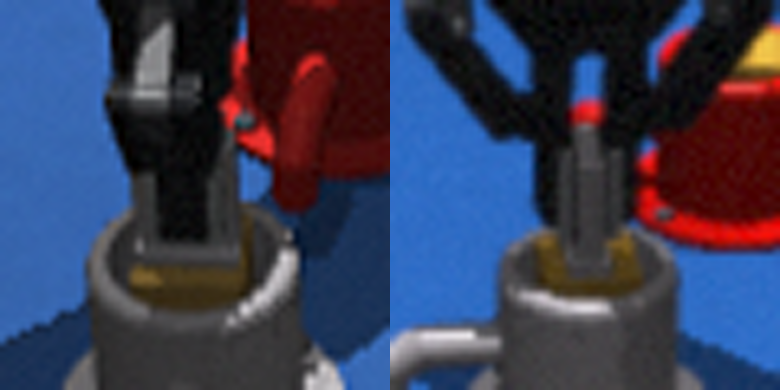

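The collar is close to the plug face in both views, though it is unclear whether it touches. I push further and watch z and force.

Call:
{"api": "carry_out", "payload": {
  "plan": [
    [0, 0, 0.002, 0, 0, 0.02, 1],
    [0, 0, 0.001, 0, 0, -0.04, 1],
    [0, 0, 0, 0, 0, 0.04, 1],
    [0, 0, 0, 0, 0, -0.04, 1],
    [0, 0, 0, 0, 0, 0.02, 1],
    [0, 0, 0, 0, 0, 0, 1]
  ]
}}

```text
clock: 11.95
ee_pos: [0.5025, -0.139, 0.0978]
orientation: [179.7, -0.0, 104.0]
wrist_force: [-6.9, 1.7, 30.9]
width: 0.009
finger_force: 93.4
```

```bash
python3 - <<'E'
from h import *
for n in("scene","side","wrist"):
    im=get_image(n);P=cloud(im);px=im["pixels"].astype(int)
    d=P-np.array([.5015,-.1392,0]);c,s=np.cos(np.radians(14)),np.sin(np.radians(14))
    lx=d[...,0]*c+d[...,1]*s;ly=-d[...,0]*s+d[...,1]*c;z=P[...,2]
    br=(px[...,0]-px[...,2]>30)
    m=(abs(lx)<.017)&(abs(ly)<.017)&(z>.06)
    print(n,"brass z",np.percentile(z[m&br],[10,50,90]).round(4) if (m&br).any() else None)
    # lower edge of collar: steel points close to key faces
    k=m&~br&(abs(lx)<.010)&(z<.125)&(z>.066)
    print(" steel hist",np.histogram(z[k],bins=np.arange(.066,.126,.003)),np.nanmax(z[k]))
    e=m&~br&(z<.13)&((abs(lx)<.004)&(abs(ly)>.0125)); print(" bow max z",np.percentile(z[e],[50,95,99]) if e.any() else None)
E
```

```text
scene brass z [0.0655 0.0679 0.0707]
 steel hist (array([ 2,  6, 18,  4,  6,  5,  5, 10,  4,  7,  7,  5,  6,  4,  4,  6,  1,
        0,  0]), array([0.066, 0.069, 0.072, 0.075, 0.078, 0.081, 0.084, 0.087, 0.09 ,
       0.093, 0.096, 0.099, 0.102, 0.105, 0.108, 0.111, 0.114, 0.117,
       0.12 , 0.123])) 0.11576556513274068
 bow max z [0.10353744 0.11374683 0.11386321]
side brass z [0.0674 0.0709 0.0867]
 steel hist (array([ 0,  4,  7, 15,  4,  6,  6, 11, 11,  9,  9, 10,  9, 11,  8, 12, 21,
       22,  4]), array([0.066, 0.069, 0.072, 0.075, 0.078, 0.081, 0.084, 0.087, 0.09 ,
       0.093, 0.096, 0.099, 0.102, 0.105, 0.108, 0.111, 0.114, 0.117,
       0.12 , 0.123])) 0.12491931632589
 bow max z [0.09224947 0.1145405  0.11681384]
wrist brass z [0.0697 0.0706 0.0713]
 steel hist (array([  21,   15,   67,  253,   40,   52,   90,  111,  142,  128,  151,
        151,  161,  171,  198,  195, 1796,  770,   82]), array([0.066, 0.069, 0.072, 0.075, 0.078, 0.081, 0.084, 0.087, 0.09 ,
       0.093, 0.096, 0.099, 0.102, 0.105, 0.108, 0.111, 0.114, 0.117,
       0.12 , 0.123])) 0.1249910535262611
 bow max z [0.10441966 0.11647943 0.11701817]
```

The bow top reads z ≈ 0.1165 (0.116 expected) and the push rose to 31 N with no further travel, so the key is home. I relieve the side force and turn counter-clockwise.

Call:
{"api": "carry_out", "payload": {
  "plan": [
    [0, -0.001, -0.001, 0, 0, -0.03, 1],
    [0, 0, 0, 0, 0, -0.05, 1],
    [0, 0, 0, 0, 0, -0.05, 1],
    [0, 0, 0, 0, 0, -0.05, 1],
    [0, 0, 0, 0, 0, -0.05, 1],
    [0, 0, 0, 0, 0, -0.05, 1],
    [0, 0, 0, 0, 0, 0, 1]
  ],
  "force": 110
}}

```text
clock: 12.98
ee_pos: [0.502, -0.1387, 0.0979]
orientation: [179.7, 0.2, 136.1]
wrist_force: [-3.9, 2.1, 24.9]
width: 0.0089
finger_force: 107.7
```

Call:
{"api": "carry_out", "payload": {
  "plan": [
    [0.0008, 0, 0, 0, 0, -0.05, 1],
    [0, 0, 0, 0, 0, -0.05, 1],
    [0, 0, 0, 0, 0, -0.05, 1],
    [0, 0, 0, 0, 0, -0.05, 1],
    [0, 0, 0, 0, 0, -0.05, 1],
    [0, 0, 0, 0, 0, -0.05, 1],
    [0, 0, 0, 0, 0, 0, 1]
  ]
}}

```text
clock: 13.85
ee_pos: [0.5014, -0.1386, 0.0979]
orientation: [179.9, 0.3, 170.4]
wrist_force: [-4.3, 1.2, 24.4]
width: 0.0087
finger_force: 107.7
```

Call:
{"api": "carry_out", "payload": {
  "plan": [
    [0.0008, 0, 0, 0, 0, -0.05, 1],
    [0, 0, 0, 0, 0, -0.05, 1],
    [0, 0, 0, 0, 0, -0.05, 1],
    [0, 0, 0, 0, 0, -0.05, 1],
    [0, 0, 0, 0, 0, -0.05, 1],
    [0, 0, 0, 0, 0, 0, 1],
    [0, 0, 0, 0, 0, 0, 1]
  ]
}}

```text
clock: 14.72
ee_pos: [0.5012, -0.1391, 0.0979]
orientation: [-179.8, 0.3, -161.0]
wrist_force: [-3.9, 0.7, 22.6]
width: 0.0086
finger_force: 107.6
```

```bash
python3 - <<'E'
from h import *
o=get_obs();print(o["ee_pos"],o["orientation"],o["q"].round(1),o["wrist_force"],o["ft_torque"],o["clock"])
im=get_image("wrist");P=cloud(im);px=im["pixels"].astype(int);z=P[...,2]
r=np.hypot(P[...,0]-.5012,P[...,1]+.1392);m=(r<.026)&(abs(z-.07)<.004)&(px[...,0]-px[...,2]>30)
q=P[m];print(m.sum(),cv2.minAreaRect((q[:,:2]*1000).astype(np.float32)))
m=(r<.02)&(z>.112)&(z<.120)&(px[...,0]-px[...,2]<30);q=P[m];print(m.sum(),cv2.minAreaRect((q[:,:2]*1000).astype(np.float32)),np.median(q[:,2]))
S=get_image("scene")
v,u=np.nonzero(r<.03);cu,cv=int(u.mean()),int(v.mean())
cr=lambda im,u,v,s:cv2.resize(im["pixels"][max(v-s,0):v+s,u-s:u+s,::-1],(390,390),interpolation=cv2.INTER_CUBIC)
cv2.imwrite("pics/c5.png",np.hstack([cr(S,237,175,30),cr(im,cu,cv,70)]))
E
```

```text
[ 0.50115904 -0.13905331  0.0979067 ] [-179.83068872    0.33328944 -160.95765534] [  2.   22.3  14.9 104.   -7.   54.3 128.9] [-3.90563373  0.70919999 22.59884221] [ 0.00600348  1.01928584 -0.20139239] 14.725
1351 ((493.8137512207031, -141.33453369140625), (19.796977996826172, 34.245853424072266), 15.512655258178711)
2727 ((498.00579833984375, -136.55039978027344), (31.63686752319336, 30.57294464111328), 48.88425827026367) 0.1164336898375414
```

View pics/c5.png

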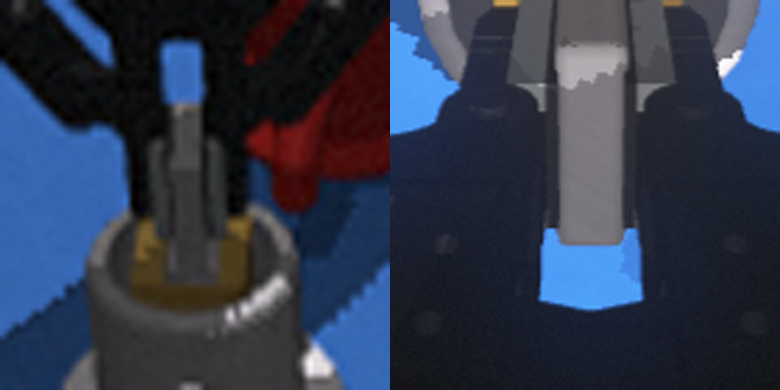

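The key is upright in the plug and turned about 95° (scene crop, bow edge-on at (195,130)). A few more degrees cover the play.

Call:
{"api": "carry_out", "payload": {
  "plan": [
    [0, 0, 0, 0, 0, -0.015, 1],
    [0, 0, 0, 0, 0, -0.015, 1],
    [0, 0, 0, 0, 0, 0, 1],
    [0, 0, 0, 0, 0, 0, 1]
  ]
}}

```text
clock: 15.32
ee_pos: [0.5014, -0.1394, 0.0979]
orientation: [-179.8, 0.3, -157.5]
wrist_force: [-3.5, -0.3, 21.4]
width: 0.0084
finger_force: 107.6
```

```bash
python3 - <<'E'
from h import *
o=get_obs();print(o["ee_pos"],o["orientation"],o["wrist_force"],o["ft_torque"],o["clock"])
im=get_image("wrist");P=cloud(im);px=im["pixels"].astype(int);z=P[...,2]
r=np.hypot(P[...,0]-.5012,P[...,1]+.1392);m=(r<.026)&(abs(z-.07)<.004)&(px[...,0]-px[...,2]>30)
q=P[m];print(m.sum(),cv2.minAreaRect((q[:,:2]*1000).astype(np.float32)))
E
```

```text
[ 0.50138655 -0.13937093  0.09789029] [-179.76534975    0.33494837 -157.52091717] [-3.52810955 -0.34007363 21.44790972] [-0.10223741  0.81126424 -0.25247184] 15.325
1354 ((494.6754150390625, -141.1682586669922), (21.322582244873047, 34.11224365234375), 15.376038551330566)
```

Call:
{"api": "carry_out", "payload": {
  "plan": [
    [0, 0, 0, 0, 0, -0.005, 1],
    [0, 0, 0, 0, 0, 0, 1],
    [0, 0, 0, 0, 0, 0, 1],
    [0, 0, 0, 0, 0, 0, 1],
    [0, 0, 0, 0, 0, 0, 1],
    [0, 0, 0, 0, 0, 0, 1],
    [0, 0, 0, 0, 0, 0, 1],
    [0, 0, 0, 0, 0, 0, 1]
  ]
}}

```text
clock: 16.38
ee_pos: [0.5014, -0.1395, 0.0979]
orientation: [-179.8, 0.3, -157.0]
wrist_force: [-3.0, 0.6, 22.0]
width: 0.0085
finger_force: 107.5
```

```bash
python3 - <<'E'
from h import *
o=get_obs();print(o["ee_pos"],o["orientation"],o["wrist_force"],o["ft_torque"],o["clock"])
im=get_image("wrist");P=cloud(im);px=im["pixels"].astype(int);z=P[...,2]
r=np.hypot(P[...,0]-.5012,P[...,1]+.1392);m=(r<.026)&(abs(z-.07)<.004)&(px[...,0]-px[...,2]>30)
q=P[m];print(m.sum(),cv2.minAreaRect((q[:,:2]*1000).astype(np.float32)))
m=(r<.02)&(z>.112)&(z<.120)&(px[...,0]-px[...,2]<30);print(np.median(z[m]))
E
```

```text
[ 0.50143487 -0.13946387  0.09792423] [-179.75529069    0.33895522 -156.96533009] [-2.98213482  0.57844189 21.98335545] [-0.15211631  0.86757635 -0.28230456] 16.375
1360 ((494.4443664550781, -141.26339721679688), (20.743371963500977, 34.06747055053711), 15.280477523803711)
0.11648099681740377
```

The pose is steady, with the key home, gripped and turned to the stop. Handing in.

```bash
python3 -c "
from bench import *
print(close_job())"
```

```text
the job is handed in; nothing more can be done
None
```

The tap key is fully home, turned just over a quarter turn counter-clockwise to about the plug's stop and still held there; the job was handed in at about 16 s, with no verdict shown.

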